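Bring the green-film glass to the front of the drying carousel and hold it

TASK

Lift the paper cup off the carousel knob and stand it, still upside-down, on a free part of the green cutting mat. Then turn the carousel by its knob until the glass covered in green masking film stands right in front of the red pointer on the foot, and finish while still gripping the knob, holding the carousel still there. Do not touch the glasses or let any of them tip or slide off, and leave the tape roll and the other things on the table where they are.

Things in the scene. Friction and masses are not known exactly. Their poses are not given: they have to be found in the camera images.
- stand: Fixed dark steel foot of the carousel; origin on the table (z = 0) on the vertical turning axis. Its own -x axis (roughly towards the robot, up to 0.5 rad off) points to the front, where a red pointer stands on a tab reaching 180 mm from the axis (pointer 19 mm high).
- platter: Turning part of the carousel; origin on the axis at table height, its yaw is the turning angle (counter-clockwise positive, stops only after a full turn). It turns easily (0.03 N m of friction) and coasts little. Flat disc 276 mm across, rubber top at z = 35 mm; a slim post carries a round collar 84 mm across at z = 135 to 141 mm, on which the cup stands, and above it the knob.
- knob_grip (a point): Round black knob on the axis, 36 mm across, from z = 141 to 195 mm, fixed to the platter, under the cup at the start. This point lies on the axis inside it at z = 172 mm, the height to grip it (31 mm above the collar, 23 mm below the top; the fingers may close at any yaw).
- cup_center (a point): White paper cup (rigid, 35 to 70 g) with an orange disc on its closed end, upside-down over the knob, its rim on the collar. 85 mm high, 66 mm across the rim (below) and 58 mm at the closed end (above), wall 3 mm, inner depth 81 mm. This point is its centre, half-way up (42.5 mm above the rim). It must rise 60 mm to clear the knob.
- mat: Fixed green cutting mat, 220 mm (its x) by 160 mm (its y), 3 mm thick; origin at the centre of its underside. The tape roll lies on its +x part; the -x half is free.
- glass_green_film_center (a point): The marked glass: an upside-down tumbler covered in green film, 100 mm high, 56 mm across below and 52 mm above, standing loose on the platter about 95 mm from the axis (85 to 105). This point is its centre, half-way up. The right place: straight in front of the axis, along the -x axis of the stand.
- glass_a_center (a point): upside-down clear glass tumbler with white frosted dots, same size as the green one, standing loose on the platter; this point is its centre, half-way up. Do not touch it.
- glass_b_center (a point): upside-down clear glass tumbler with white frosted dots, same size as the green one, standing loose on the platter; this point is its centre, half-way up. Do not touch it.
- glass_c_center (a point): upside-down clear glass tumbler with white frosted dots, same size as the green one, standing loose on the platter; this point is its centre, half-way up. Do not touch it.
- glass_d_center (a point): upside-down clear glass tumbler with white frosted dots, same size as the green one, standing loose on the platter; this point is its centre, half-way up. Do not touch it.
- glass_e_center (a point): upside-down clear glass tumbler with white frosted dots, same size as the green one, standing loose on the platter; this point is its centre, half-way up. Do not touch it.
- tape_roll: Yellow tape roll lying flat on the mat, 68 mm across, 24 mm high; origin at the centre of its underside. Leave it alone.
- mouse: Black computer mouse on the table, 62 by 105 by 28 mm; origin at the centre of its underside. Leave it alone.
- spare_glass: Empty glass standing upright on the table, 64 mm across, 100 mm high; origin at the centre of its underside. Leave it alone.
- paste_jar: White jar on the table, 64 mm across, 75 mm high; origin at the centre of its underside. Leave it alone.
- cup: The same cup; origin at the centre of its rim plane (its lower end).
There are look-alikes about, which are no part of the job. Leave any blue look-alike of the cup alone.

How it is judged:
On the way, in this order (a step that is already met when the one before it is completed fails the run):
1. the cup stands upside-down on the mat, let go (z of cup_center in the frame of mat between 0.04 and 0.051 m and x of cup_center in the frame of mat between -0.11 and 0.11 m and y of cup_center in the frame of mat between -0.08 and 0.08 m and angle between cup_center's own z axis and vertical below 0.15 rad and linear speed of cup below 0.03 m/s and contact force between the fingers and cup below 0.1 N), for 0.2 s.
2. the green-film glass is in front of the pointer with the knob in the fingers (y of glass_green_film_center in the frame of stand between -0.014 and 0.014 m and x of glass_green_film_center in the frame of stand below -0.07 m and contact force between the fingers and platter above 1 N and distance between the grasp point and knob_grip below 0.035 m and angular speed of platter below 0.05 rad/s), for 0.2 s.
At the end, for the whole second after the job is handed in: Cup stands rim down on the mat (centre over it, tilt under 0.15 rad), let go, at rest; green-film glass within 14 mm sideways of the line from axis to pointer, on the pointer side; fingers on the knob with over 1 N; platter slower than 0.05 rad/s (all of step 1 and all of step 2); the arm keeps its last pose, push and grip.
It fails at once if a bystander is moved by more than 25 mm (distance of any of tape_roll, mouse, spare_glass, paste_jar from where it was at the start of the episode above 0.025 m).
It fails at once if the robot touches a glass on the carousel (contact force between any of the arm, the fingers and glass_green_film above 1 N or contact force between any of the arm, the fingers and glass_a above 1 N or contact force between any of the arm, the fingers and glass_b above 1 N or contact force between any of the arm, the fingers and glass_c above 1 N or contact force between any of the arm, the fingers and glass_d above 1 N or contact force between any of the arm, the fingers and glass_e above 1 N).
It fails at once if a glass tips over or slides off its place on the platter (angle between any of glass_green_film_center, glass_a_center, glass_b_center, glass_c_center, glass_d_center, glass_e_center's own z axis and vertical above 0.3 rad or horizontal distance between any of glass_green_film_center, glass_a_center, glass_b_center, glass_c_center, glass_d_center, glass_e_center and stand above 0.13 m).
It also fails if it takes over 56 s, if anything falls off the work surface, if the arm or the gripper's body presses on something with over 40 N, if the wrist force passes 120 N, or if a joint passes its speed limit or range.

ROBOT

A 7-joint arm with a two-finger parallel gripper is mounted at the origin on the work surface. World frame = base frame: x ahead of the robot, y to its left, z up, the work surface at z = 0. Lengths are in m, angles in rad, forces in N, time in s.
With the tool pointing down it reaches from about 0.425 to 0.925 m from the base axis. Payload 6.8 kg.
Tool frame: the origin (TCP) lies on the front face of the gripper's body, between the roots of the fingers; the fingertips stand 73 mm ahead of it and the grasp point (between the pads) lies 54 mm ahead of it (env.nose_length is the distance from the TCP to the fingertips, in m); z points along the fingers, y is the direction in which the jaws open and shut (so a half turn about z gives the same grasp; the last joint's range is limited). The gripper opens to 85 mm and grips with 20 to 120 N. Pads are 22 mm wide; open, the fingers measure 114 mm over their backs; the gripper's body (76 mm by 85 mm) begins 54 mm behind the grasp point. The pads swing forward as they close: fully open they stand 13 mm farther back than shut.
Start: joints at [0.993, 0.477, 0.022, 1.555, -0.011, 1.109, -0.083], TCP at [0.306, -0.602, 0.304] pointing down, gripper open.
Joint ranges: [-2.96, 2.96], [-0.34, 2.1], [-1.41, 1.46], [0.24, 2.44], [-1.37, 4.51], [0.17, 1.92], [-2.96, 2.96]. Speed limits (rad/s): [2.39, 2.39, 3.14, 3.14, 3.14, 3.14, 3.14].

INTERFACE

Orientations are given as a unit quaternion [w, x, y, z].
In Python, from cell import env, kin, camera, calibration, job gives the robot as it stands. The module is installed in compiled form; this text tells all that it offers. Calls block until the motion is done:
- env.reach(position, orientation): joint-space move of the TCP to a pose.
- env.movel(position, velocity=0.15, rot=None, stop_force=None): straight line of the TCP; rot=None keeps the orientation; velocity is the mean speed in m/s. With stop_force (N) it stops when the force on the tool has changed by that much, and returns True; else False.
- env.goto_joints(angles): joint-space move.
- env.grip(opening, f_grip=None): finger opening in m; f_grip is the grip in N (None keeps the last); returns when the fingers have stopped.
- env.dwell(seconds).
- kin.inverse_kinematics(position, orientation): joint angles nearest the present ones, or None.
- env.get_state(): the state.
- camera(name): name is "side" or "top" or "wrist"; returns (picture, depth): 400x640x3 uint8, blue, green, red; 400x640 float32, m along the optical axis (not along the pixel's ray), 0 where there is no reading.
- calibration(name): a dict with "fx", "fy", "cx", "cy" (pixels), "rvec" (rotation vector, rad) and "tvec" (3), from world to camera coordinates, as OpenCV has them. Camera axes: x right, y down, z forward; pixel columns grow to the right and rows downward; lengths in m; the calibration is good to about 2 mm. A picture is of the moment at which its call begins: read the wrist's pose just before it. calibration takes no time and is no camera call; for the wrist camera it gives the pose at the moment of the call.
A pose or a line that the arm cannot do raises env.PlanningError and nothing moves.
- job.job_done(): hands the job in, once; it reports no verdict.
The state is a dict: "time": time; "qpos": joint angles; "joint_velocities": joint speeds; "joint_torque": joint torques, N m; "tcp_pos": TCP position; "orientation": TCP orientation; "force": force on the tool from outside, world axes, zero at the start; "torque": the same for the moment, N m; "opening": finger opening in m.
Only numpy, scipy, OpenCV 4.12 (cv2) and the standard library are available. Lean on these libraries where they do the work, as an engineer would, in place of code of your own. Each camera call takes 0.05 s, during which the arm holds its last target. There are 200 camera calls.

## Working session

There is one attempt and no reset: what is moved stays moved. The work goes in short steps, each a Python script; the robot and the scene stay as the last script left them, time stands still between calls to the robot, and variables do not carry over. Pictures are saved under pics/ and viewed, about 8 in all and at most 12, crops included, and the job is handed in when it is done.

```bash
mkdir -p pics && ls && cat > h.py <<'E'
import numpy as np, cv2
from cell import env, kin, camera, calibration, job
def cal(n):
    c=calibration(n); R,_=cv2.Rodrigues(np.array(c["rvec"],float)); return c,R,np.array(c["tvec"],float).ravel()
def ray_plane(n,u,v,z,C=None):
    c,R,t=C or cal(n); d=R.T@np.array([(u-c["cx"])/c["fx"],(v-c["cy"])/c["fy"],1.]); o=-R.T@t
    return o+d*(z-o[2])/d[2]
def cloud(n,dep,C=None):
    c,R,t=C or cal(n); v,u=np.mgrid[0:400,0:640]
    p=np.stack([(u-c["cx"])/c["fx"]*dep,(v-c["cy"])/c["fy"]*dep,dep],-1)
    return (p-t)@R
E
python3 - <<'E'
from h import *
for n in("top","side"):
    im,d=camera(n); cv2.imwrite(f"pics/{n}0.png",im); np.savez(f"{n}0.npz",im=im,d=d)
    c,R,t=cal(n); print(n,c["fx"],-R.T@t,(d==0).mean())
print(env.get_state()["tcp_pos"],env.get_state()["orientation"],env.get_state()["time"])
E
```

```text
pics
top 411.73391725313996 [0.40723527 0.001948   1.09350458] 0.0039453125
side 452.51867121515966 [0.28286236 1.17035684 0.80145533] 0.00411328125
[ 0.30540238 -0.60149908  0.3030264 ] [-7.90589289e-04  9.72531739e-01  2.32768848e-01 -2.35407369e-04] 0.1
```

View pics/top0.png

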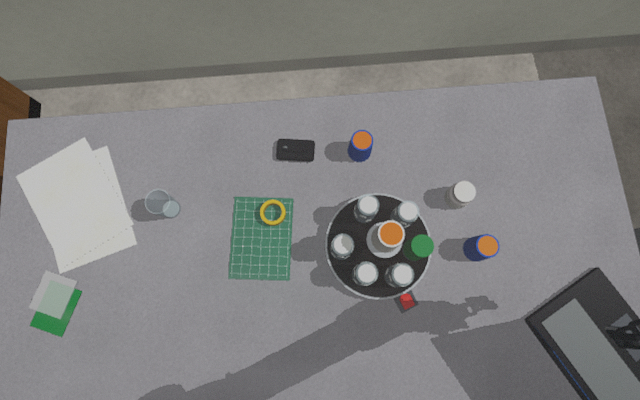

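View pics/side0.png

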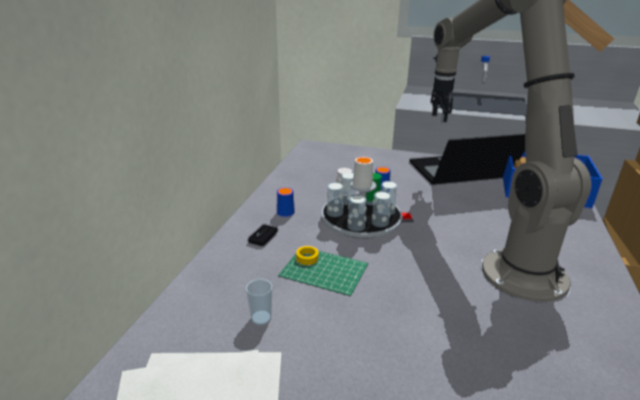

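The true cup is the white-walled one with the orange disc at (391,234), standing on the carousel. The orange-topped look-alikes at (361,140) and (487,246) have blue walls. The green-film glass is at (422,246), the pointer at (406,300), and the tape sits on the upper part of the mat, so the mat's lower part is free. The flat green card at (55,320) is not involved.

```bash
cat > m.py <<'E'
from h import *
def blobs(im,lo,hi,box,amin=20):
    m=cv2.inRange(cv2.cvtColor(im,cv2.COLOR_BGR2HSV),lo,hi); k=np.zeros_like(m); x0,y0,x1,y1=box; k[y0:y1,x0:x1]=1
    n,L,s,c=cv2.connectedComponentsWithStats(m*k); return [(L==i,s[i],c[i]) for i in sorted(range(1,n),key=lambda i:-s[i][4]) if s[i][4]>=amin]
E
python3 - <<'E'
from m import *
f=np.load("top0.npz"); im,d=f["im"],f["d"]; C=cal("top"); P=cloud("top",d,C)
for name,lo,hi,box,z in (("cup",(5,120,120),(22,255,255),(370,215,410,255),.226),("green",(45,80,40),(85,255,255),(400,220,450,270),.135),("red",(0,130,100),(4,255,255),(380,285,430,320),.012),("red2",(172,130,100),(180,255,255),(380,285,430,320),.012),("mat",(60,60,40),(90,255,255),(220,185,305,290),.003),("tape",(20,100,100),(35,255,255),(250,190,300,235),.024)):
    for m,s,c in blobs(im,lo,hi,box)[:2]:
        print(name,s,c.round(1),"ray",ray_plane("top",*c,z,C).round(4),"cloud",np.median(P[m],0).round(4))
        if name=="mat":
            q=cv2.minAreaRect(np.argwhere(m)[:,::-1].astype(np.float32)); print([ray_plane("top",*p,.003,C).round(3) for p in cv2.boxPoints(q)])
        if name in("green","cup"):
            mm=m&(abs(P[...,2]-z)<.012); v,u=np.nonzero(mm); print(" top only",mm.sum(),ray_plane("top",u.mean(),v.mean(),z,C).round(4))
# platter disc/rim: points at z~0.035, robust circle
m=(abs(P[...,2]-.033)<.012)&(np.hypot(P[...,0]-.42,P[...,1]+.0)<2); m[:, :310]=0; m[:,445:]=0; m[:185]=0; m[305:]=0
m=cv2.morphologyEx(m.astype(np.uint8),cv2.MORPH_OPEN,np.ones((3,3)))
cs=max(cv2.findContours(m,0,1)[0],key=cv2.contourArea); h=cv2.convexHull(cs)[:,0].astype(float)
X=np.array([ray_plane("top",*p,.035,C)[:2] for p in h]); (cx,cy),r=cv2.minEnclosingCircle(X.astype(np.float32)); print("platter",cx,cy,r)
A=np.c_[2*X,np.ones(len(X))]; s=np.linalg.lstsq(A,(X**2).sum(1),rcond=None)[0]; print("lsq",s[:2],np.sqrt(s[2]+s[:2]@s[:2]))
cr=np.hstack([cv2.resize(im[120:310,310:510],None,fx=4,fy=4,interpolation=cv2.INTER_CUBIC)]); cv2.imwrite("pics/crop0.png",cr[:600])
# cup from the side camera as well
g=np.load("side0.npz"); S=cal("side"); 
for m,s,c in blobs(g["im"],(3,120,120),(22,255,255),(350,150,376,170),5): print("side cup",s,c,ray_plane("side",*c,.226,S).round(4))
E
```

```text
cup [380 223  23  22 382] [391.  233.2] ray [ 0.5142 -0.1577  0.226 ] cloud [ 0.5141 -0.1575  0.2264]
 top only 380 [ 0.5142 -0.1576  0.226 ]
green [411 234  23  24 424] [421.8 245.4] ray [ 0.4912 -0.2425  0.135 ] cloud [ 0.4909 -0.2429  0.1352]
 top only 406 [ 0.4905 -0.2424  0.135 ]
red [400 294  14  15 130] [406.2 300.3] ray [ 0.366  -0.2155  0.012 ] cloud [ 0.3671 -0.214   0.019 ]
mat [ 229  197   64   83 3846] [259.7 241.6] ray [0.5474 0.151  0.003 ] cloud [0.5434 0.1552 0.0028]
[array([0.46 , 0.237, 0.003]), array([0.679, 0.22 , 0.003]), array([0.658, 0.056, 0.003]), array([0.441, 0.08 , 0.003])]
mat [265 205  16  15 175] [272.6 212.2] ray [0.6241 0.1125 0.003 ] cloud [0.6235 0.1122 0.003 ]
[array([0.645, 0.132, 0.003]), array([0.642, 0.091, 0.003]), array([0.604, 0.094, 0.003]), array([0.607, 0.134, 0.003])]
tape [260 200  26  25 307] [272.3 211.9] ray [0.6206 0.1111 0.024 ] cloud [0.6207 0.1104 0.0261]
platter 0.5104932188987732 -0.15433195233345032 0.13764062523841858
lsq [ 0.51035542 -0.15409429] 0.1368251578525564
side cup [357 158  14   5  59] [363.37288136 159.91525424] [ 0.5151 -0.1582  0.226 ]
```

View pics/crop0.png

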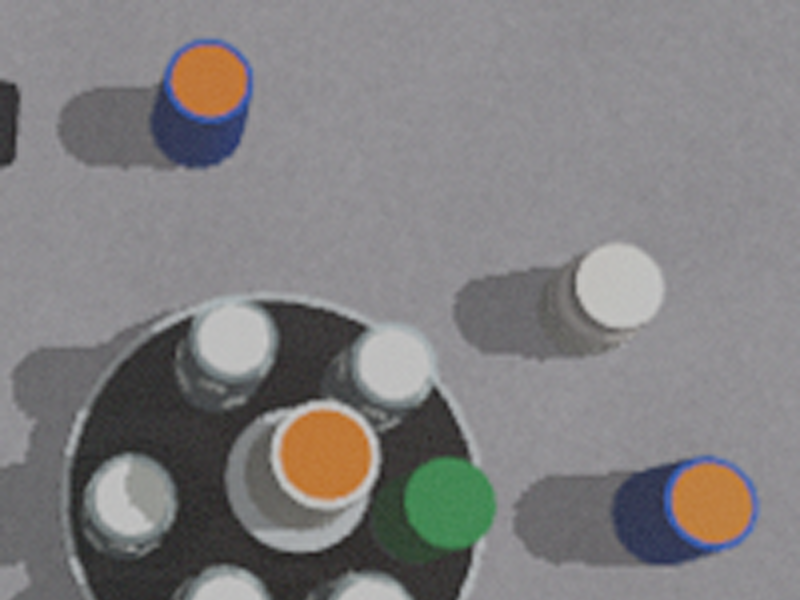

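Confirmed in the crop: the cup on the collar has a white wall, at crop (325,455), while the other two orange discs have blue rims and walls. The glasses in the crop are clear except the green one at (450,503). I'll take the cup now.

```bash
cat >> h.py <<'E'
def down(psi): return [0,np.cos(psi/2),np.sin(psi/2),0]   # tool x axis at world yaw psi, pointing down
E
python3 - <<'E'
from h import *
for p in (-1.2,-.6,0,.6,1.2):
    for pos in ((.514,-.158,.24),(.51,.152,.102),(.5105,-.1543,.226)):
        q=kin.inverse_kinematics(pos,down(p)); print(p,pos,None if q is None else np.round(q,2))
E
```

```text
-1.2 (0.514, -0.158, 0.24) [ 0.08  0.33  0.13  1.96 -0.05  0.86 -2.54]
-1.2 (0.51, 0.152, 0.102) [-1.15  0.85  1.05  2.09 -1.04  0.86 -2.23]
-1.2 (0.5105, -0.1543, 0.226) [ 0.07  0.34  0.13  1.98 -0.06  0.83 -2.54]
-0.6 (0.514, -0.158, 0.24) [ 0.17  0.33  0.01  1.95 -0.01  0.87 -1.98]
-0.6 (0.51, 0.152, 0.102) [-0.28  0.54 -0.16  2.03  0.15  0.58 -2.71]
-0.6 (0.5105, -0.1543, 0.226) [ 0.16  0.34  0.01  1.97 -0.01  0.83 -1.99]
0 (0.514, -0.158, 0.24) [ 0.27  0.33 -0.11  1.94  0.05  0.87 -1.43]
0 (0.51, 0.152, 0.102) [-0.16  0.55 -0.31  2.02  0.29  0.61 -2.24]
0 (0.5105, -0.1543, 0.226) [ 0.27  0.34 -0.11  1.96  0.05  0.84 -1.44]
0.6 (0.514, -0.158, 0.24) [ 0.37  0.34 -0.22  1.94  0.1   0.88 -0.88]
0.6 (0.51, 0.152, 0.102) [-0.02  0.58 -0.49  2.02  0.44  0.65 -1.77]
0.6 (0.5105, -0.1543, 0.226) [ 0.36  0.35 -0.23  1.96  0.1   0.85 -0.89]
1.2 (0.514, -0.158, 0.24) [ 0.46  0.35 -0.34  1.93  0.15  0.89 -0.32]
1.2 (0.51, 0.152, 0.102) [ 0.03  0.59 -0.55  2.01  0.49  0.67 -1.21]
1.2 (0.5105, -0.1543, 0.226) [ 0.46  0.36 -0.34  1.95  0.16  0.86 -0.34]
```

```bash
python3 - <<'E'
from h import *
def st(t=""):
    s=env.get_state(); print(t,round(s["time"],2),np.round(s["tcp_pos"],4),round(s["opening"],4),np.round(s["force"],1))
env.movel([.306,-.602,.37],.2)
env.reach([.514,-.158,.36],down(.6)); st("above")
env.movel([.514,-.158,.24],.1); st("at cup")
env.grip(.04,25); st("gripped")
env.movel([.514,-.158,.345],.12); st("lifted")
im,d=camera("side"); cv2.imwrite("pics/side1.png",cv2.resize(im[80:280,240:500],None,fx=3,fy=3))
E
```

```text
above 2.37 [ 0.5138 -0.1595  0.3599] 0.0857 [-0.5 -0.1  0.8]
at cup 3.72 [ 0.5144 -0.1581  0.2406] 0.0854 [0.8 0.1 0.7]
gripped 4.07 [ 0.5143 -0.1581  0.241 ] 0.062 [-2.1 -0.4  4.8]
lifted 5.09 [ 0.5135 -0.158   0.3441] 0.0622 [-0.5 -0.2 -0.9]
```

View pics/side1.png

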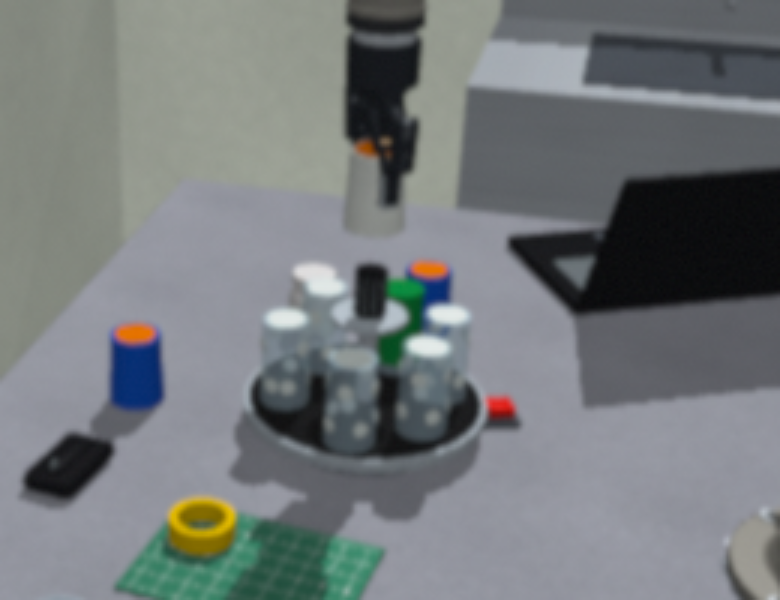

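The cup hangs upright in the fingers at (375,190), clear of the knob at (370,290), and all glasses are standing. Next, place it on the mat.

```bash
python3 - <<'E'
from h import *
def st(t=""):
    s=env.get_state(); print(t,round(s["time"],2),np.round(s["tcp_pos"],4),round(s["opening"],4),np.round(s["force"],1))
env.movel([.51,.152,.345],.15); st("over mat")
env.movel([.51,.152,.12],.12)
r=env.movel([.51,.152,.096],.03,stop_force=3); st(f"down {r}")
env.grip(.085); st("open")
env.movel([.51,.152,.25],.1); st("up")
env.movel([.5105,-.02,.33],.15,rot=None)
im,d=camera("top"); cv2.imwrite("pics/top1.png",im[150:320,200:470].repeat(2,0).repeat(2,1)); np.savez("top1.npz",im=im,d=d)
im,d=camera("side"); np.savez("side1.npz",im=im,d=d); cv2.imwrite("pics/side2.png",cv2.resize(im[120:320,240:500],None,fx=3,fy=3))
im,d=camera("wrist"); cv2.imwrite("pics/w1.png",im); st()
E
```

```text
over mat 7.36 [0.5101 0.1513 0.345 ] 0.0619 [ 0.9 -0.  -0.5]
down True 9.97 [0.51   0.1519 0.1028] 0.062 [0.5 0.  3. ]
open 10.32 [0.5094 0.1516 0.1026] 0.0852 [0.4 0.5 0. ]
up 11.95 [0.5097 0.1519 0.2494] 0.0851 [-0.4  0.1 -0.1]
 13.52 [ 0.5104 -0.0193  0.3297] 0.0849 [-1.1 -0.6 -0.4]
```

View pics/top1.png

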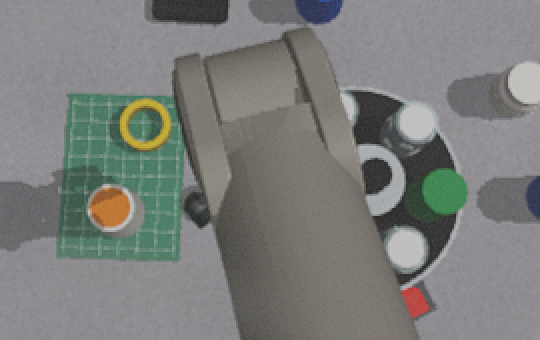

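View pics/side2.png

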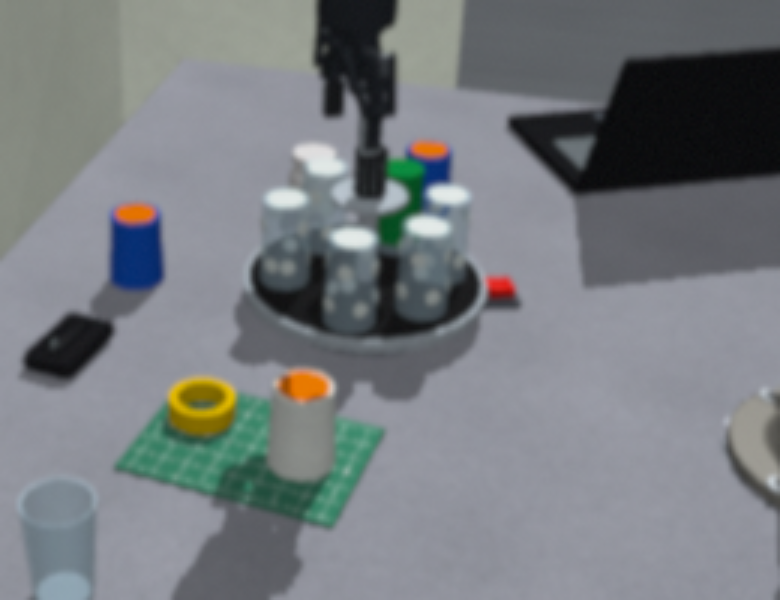

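The cup stands rim down on the free lower part of the mat, at (305,425) in the side crop and (110,208) in the top crop, well clear of the tape. All glasses are upright and the knob is free at (370,170) in the side crop. Next, go over the knob and time a free rotation before gripping.

```bash
python3 - <<'E'
from h import *
def st(t=""):
    s=env.get_state(); print(t,round(s["time"],2),np.round(s["tcp_pos"],4),np.round(s["orientation"],3),round(s["opening"],4),np.round(s["force"],1),np.round(s["torque"],2),np.round(s["qpos"][6],3))
env.movel([.5105,-.154,.33],.15); st("above")
env.movel([.5105,-.154,.33],.05,rot=down(.8)); st("rot .2")
env.movel([.5105,-.154,.32],.02,rot=down(1.05)); st("rot .25")
im,d=camera("wrist"); np.savez("w2.npz",im=im,d=d); C=cal("wrist"); P=cloud("wrist",d,C)
h=cv2.cvtColor(im,cv2.COLOR_BGR2HSV)
k=(abs(P[...,2]-.195)<.006)&(np.hypot(P[...,0]-.51,P[...,1]+.154)<.04)&(h[...,2]<110)
c=(abs(P[...,2]-.141)<.006)&(np.hypot(P[...,0]-.51,P[...,1]+.154)<.055)
for n,m,z in(("knob",k,.195),("collar",c,.141)):
    v,u=np.nonzero(m)
    if len(u)>20:
        X=P[m][:,:2].astype(np.float32); print(n,len(u),P[m].mean(0).round(4),cv2.minEnclosingCircle(X))
cv2.imwrite("pics/w2.png",im)
E
```

```text
above 14.56 [ 0.5106 -0.1528  0.33  ] [-0.     0.955  0.296 -0.001] 0.0854 [0.4 1.  0.4] [ 0.01 -0.04 -0.01] -0.865
rot .2 14.91 [ 0.5106 -0.1531  0.33  ] [-0.     0.921  0.389  0.   ] 0.0851 [ 1.2 -0.  -0.9] [-0.02 -0.01  0.02] -0.674
rot .25 15.56 [ 0.5106 -0.1539  0.3201] [0.    0.866 0.5   0.   ] 0.085 [-0.3 -0.5 -0.4] [ 0.06 -0.01 -0.01] -0.436
knob 2189 [ 0.5125 -0.1569  0.1949] ((0.512122392654419, -0.15804541110992432), 0.018395068123936653)
collar 4921 [ 0.5168 -0.1495  0.1412] ((0.5120134353637695, -0.15871933102607727), 0.04222544655203819)
```

View pics/w2.png

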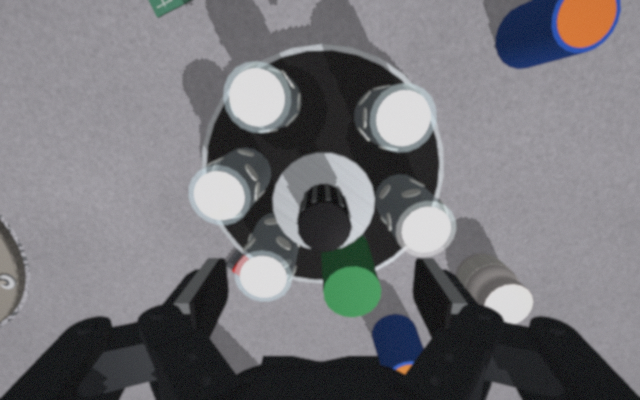

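The wrist view shows the knob at (324,225), the collar, and the green glass at (352,290), with the fingers' path clear. The fitted radii (18.4 and 42.2 mm) match the real knob and collar, so I'll take the axis near (0.5118, -0.157).

```bash
python3 - <<'E'
from h import *
def st(t=""):
    s=env.get_state(); print(t,round(s["time"],2),np.round(s["tcp_pos"],4),round(s["opening"],4),np.round(s["force"],1),np.round(s["torque"],2),np.round(s["qpos"][6],3))
A=[.5118,-.157]
env.movel(A+[.32],.03); st("above")
r=env.movel(A+[.224],.08,stop_force=8); st(f"down {r}")
if not r:
    env.grip(.02,30); st("grip"); env.dwell(.3); st()
    im,d=camera("wrist"); cv2.imwrite("pics/w3.png",im)
E
```

```text
above 15.87 [ 0.5119 -0.1573  0.3201] 0.0851 [ 0.1  0.  -0. ] [-0.01 -0.04 -0.02] -0.43
down False 17.22 [ 0.5122 -0.1571  0.2245] 0.0845 [-0.1  0.5  0.4] [-0.01  0.01  0.01] -0.478
grip 17.73 [ 0.5118 -0.157   0.2243] 0.0354 [-0.8  1.1  3.1] [0.07 0.38 0.03] -0.478
 18.02 [ 0.5118 -0.157   0.2243] 0.0351 [-2.7  0.1  5.4] [0.15 0.48 0.04] -0.478
```

```bash
python3 - <<'E'
from h import *
def st(t=""):
    s=env.get_state(); print(t,round(s["time"],2),np.round(s["tcp_pos"],4),round(s["opening"],4),np.round(s["force"],1),np.round(s["torque"],2),np.round(s["qpos"][6],3))
p=list(env.get_state()["tcp_pos"])
for k in range(1,7):
    env.movel([.5118,-.157,.2243],.05,rot=down(1.05-.955*k/6))
    if k in(1,6): st(k)
env.dwell(.3); st()
for n in("top","side","wrist"):
    C=cal(n); im,d=camera(n); np.savez(n+"3.npz",im=im,d=d)
    P=cloud(n,d,C); hsv=cv2.cvtColor(im,cv2.COLOR_BGR2HSV); near=np.hypot(P[...,0]-.5118,P[...,1]+.157)
    g=cv2.inRange(hsv,(45,80,40),(85,255,255))>0; g&=(near<.14)&(abs(P[...,2]-.135)<.01)
    r=(cv2.inRange(hsv,(0,130,90),(4,255,255))>0)&(near>.13)&(near<.2)&(P[...,2]<.04)
    print(n,g.sum(),P[g].mean(0).round(4) if g.any() else"",r.sum(),P[r].mean(0).round(4) if r.any() else"")
    if g.any():
        v,u=np.nonzero(g); q=ray_plane(n,(u.min()+u.max())/2,(v.min()+v.max())/2,.135,C); print("  mid",q.round(4))
S,W=np.load("side3.npz")["im"],np.load("wrist3.npz")["im"]; T=np.load("top3.npz")["im"]
cv2.imwrite("pics/c3.png",np.vstack([np.hstack([cv2.resize(S[120:320,240:500],(390,300)),cv2.resize(T[150:330,230:464],(390,300))]),np.hstack([cv2.resize(W,(480,300)),np.zeros((300,300,3),np.uint8)])]))
E
```

```text
1 18.38 [ 0.512  -0.1567  0.2243] 0.0352 [-0.7  0.2  3. ] [ 0.28 -0.03  0.04] -0.62
6 19.93 [ 0.5119 -0.157   0.2243] 0.0351 [0.1 0.3 0.9] [ 0.07 -0.14  0.02] -1.343
 20.23 [ 0.5119 -0.1571  0.2243] 0.0354 [0.6 0.  0.3] [ 0.03 -0.24 -0.03] -1.347
top 182 [ 0.425  -0.1707  0.135 ] 26 [ 0.3673 -0.2023  0.0188]
  mid [ 0.4266 -0.1708  0.135 ]
side 133 [ 0.4275 -0.1776  0.1323] 41 [ 0.3632 -0.2118  0.0156]
  mid [ 0.4204 -0.137   0.135 ]
wrist 534 [ 0.4466 -0.1844  0.1348] 0 
  mid [ 0.4482 -0.1782  0.135 ]
```

View pics/c3.png

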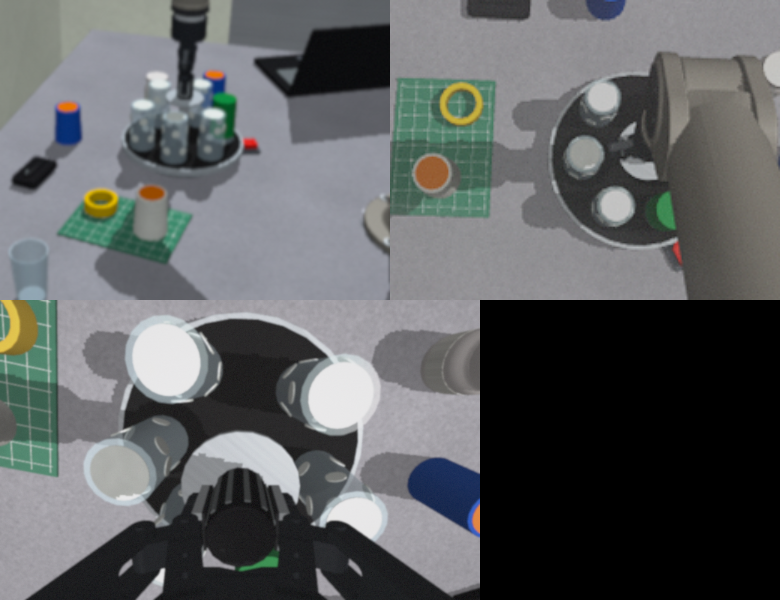

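The views show the cup still on the mat and all glasses upright. The green glass is now beside the red pointer, though the arm partly hides it in the top view at tile (665,210). I'll check the angle two ways: the rotation of the visible glasses, and a known-radius fit to the green top's free edge.

```bash
python3 - <<'E'
from m import *
from scipy.optimize import least_squares
A=np.array([.5118,-.157]); C=cal("top"); ctr={}
for f in("top0","top3"):
    F=np.load(f+".npz"); im,d=F["im"],F["d"]; P=cloud("top",d,C); near=np.hypot(P[...,0]-A[0],P[...,1]-A[1])
    h=cv2.cvtColor(im,cv2.COLOR_BGR2HSV)
    m=((abs(P[...,2]-.135)<.008)&(near<.135)&(near>.06)).astype(np.uint8)
    m=cv2.morphologyEx(m,cv2.MORPH_OPEN,np.ones((3,3)))
    n,L,s,c=cv2.connectedComponentsWithStats(m)
    print(f,[(s[i][4],ray_plane("top",*c[i],.135,C)[:2].round(4).tolist(),round(float(np.arctan2(*(ray_plane("top",*c[i],.135,C)[:2]-A)[::-1])),3)) for i in range(1,n) if s[i][4]>100])
    g=(cv2.inRange(h,(45,80,40),(85,255,255))>0)&(m>0); cs=max(cv2.findContours(g.astype(np.uint8),0,1)[0],key=cv2.contourArea)[:,0]
    # free edge: contour points whose right neighbours are glass (drop the arm side)
    if f=="top3": cs=cs[cs[:,0]<cs[:,0].max()-2]
    X=np.array([ray_plane("top",*p,.135,C)[:2] for p in cs.astype(float)])
    r=least_squares(lambda q:np.hypot(X[:,0]-q[0],X[:,1]-q[1])-.025,X.mean(0)+[0,-.01]*(f=="top3"),loss="soft_l1",f_scale=.002)
    a=np.arctan2(*(r.x-A)[::-1]); print(" green",r.x.round(4),"ang",round(a,3),"rms",np.sqrt((r.fun**2).mean()))
    rd=(cv2.inRange(h,(0,130,90),(4,255,255))>0)&(near>.1)&(near<.2)&(P[...,2]<.04)&(P[...,2]>.014)
    print(" red",rd.sum(),P[rd].mean(0).round(4),np.arctan2(*(P[rd].mean(0)[:2]-A)[::-1]))
E
```

```text
top0 [(np.int32(373), [0.5968, -0.1267], 0.342), (np.int32(380), [0.5736, -0.2193], -0.789), (np.int32(389), [0.5078, -0.0579], 1.612), (np.int32(425), [0.49, -0.2417], -1.823), (np.int32(409), [0.4383, -0.1065], 2.54), (np.int32(415), [0.4288, -0.1879], -2.785)]Traceback (most recent call last):
  File "<stdin>", line 15, in <module>
ValueError: operands could not be broadcast together with shapes (2,) (0,)
```

```bash
python3 - <<'E'
from m import *
from scipy.optimize import least_squares
A=np.array([.5118,-.157]); C=cal("top")
for f in("top0","top3"):
    F=np.load(f+".npz"); im,d=F["im"],F["d"]; P=cloud("top",d,C); near=np.hypot(P[...,0]-A[0],P[...,1]-A[1])
    h=cv2.cvtColor(im,cv2.COLOR_BGR2HSV)
    m=((abs(P[...,2]-.135)<.008)&(near<.135)&(near>.06)).astype(np.uint8)
    m=cv2.morphologyEx(m,cv2.MORPH_OPEN,np.ones((3,3)))
    n,L,s,c=cv2.connectedComponentsWithStats(m)
    for i in range(1,n):
        if s[i][4]>100: q=ray_plane("top",*c[i],.135,C)[:2]; print(f,s[i][4],q.round(4),round(float(np.arctan2(*(q-A)[::-1])),3))
    g=(cv2.inRange(h,(45,80,40),(85,255,255))>0)&(m>0); cs=max(cv2.findContours(g.astype(np.uint8),0,1)[0],key=cv2.contourArea)[:,0]
    if f=="top3":
        rightmost={y:max(cs[cs[:,1]==y][:,0]) for y in set(cs[:,1])}; cs=np.array([p for p in cs if p[0]<rightmost[p[1]]-1])
    X=np.array([ray_plane("top",*p,.135,C)[:2] for p in cs.astype(float)])
    r=least_squares(lambda q:np.hypot(X[:,0]-q[0],X[:,1]-q[1])-.025,X.mean(0)+np.array([0,-.015 if f=="top3" else 0]),loss="soft_l1",f_scale=.002)
    print(" green",r.x.round(4),"ang",round(np.arctan2(*(r.x-A)[::-1]),3),"rms",np.sqrt((r.fun**2).mean()).round(4),len(X))
    rd=(cv2.inRange(h,(0,130,90),(4,255,255))>0)&(near>.1)&(near<.2)&(P[...,2]<.04)&(P[...,2]>.014)
    print(" red",rd.sum(),P[rd].mean(0).round(4),np.arctan2(*(P[rd].mean(0)[:2]-A)[::-1]).round(3))
E
```

```text
top0 373 [ 0.5968 -0.1267] 0.342
top0 380 [ 0.5736 -0.2193] -0.789
top0 389 [ 0.5078 -0.0579] 1.612
top0 425 [ 0.49   -0.2417] -1.823
top0 409 [ 0.4383 -0.1065] 2.54
top0 415 [ 0.4288 -0.1879] -2.785
 green [ 0.4907 -0.2423] ang -1.814 rms 0.0008 62
 red 127 [ 0.3662 -0.2141  0.0189] -2.768
top3 380 [ 0.5905 -0.1003] 0.624
top3 384 [ 0.5119 -0.0681] 1.569
top3 413 [ 0.4383 -0.1035] 2.512
top3 183 [ 0.4248 -0.1706] -2.987
 green [ 0.4256 -0.1832] ang -2.847 rms 0.0007 26
 red 26 [ 0.3673 -0.2023  0.0188] -2.838
```

The two checks disagree slightly. The platter turned about 1.00 rad against the 0.955 commanded, and the green fit lies 6–7 mm past the line, while the glass rotation implies about 4 mm. Both are within 14 mm and on the same side, so I'll turn back 0.055 rad and re-check.

```bash
python3 - <<'E'
from m import *
from scipy.optimize import least_squares
def st(t=""):
    s=env.get_state(); print(t,round(s["time"],2),np.round(s["tcp_pos"],4),np.round(s["orientation"],3),round(s["opening"],4),np.round(s["force"],1),np.round(s["torque"],2),np.abs(s["joint_velocities"]).max().round(4))
st("before")
env.movel([.5118,-.157,.2243],.05,rot=down(1.05-.9)); env.dwell(.5); st("after")
C=cal("top"); im,d=camera("top"); cv2.imwrite("pics/top4.png",im)
P=cloud("top",d,C); A=np.array([.5114,-.156]); near=np.hypot(P[...,0]-A[0],P[...,1]-A[1]); h=cv2.cvtColor(im,cv2.COLOR_BGR2HSV)
m=((abs(P[...,2]-.135)<.008)&(near<.135)&(near>.06)).astype(np.uint8); m=cv2.morphologyEx(m,cv2.MORPH_OPEN,np.ones((3,3)))
n,L,s,c=cv2.connectedComponentsWithStats(m)
X1=[ray_plane("top",*c[i],.135,C)[:2] for i in range(1,n) if s[i][4]>350]; print(np.round(X1,4))
g=(cv2.inRange(h,(45,80,40),(85,255,255))>0)&(m>0); cs=max(cv2.findContours(g.astype(np.uint8),0,1)[0],key=cv2.contourArea)[:,0]
R={y:max(cs[cs[:,1]==y][:,0]) for y in set(cs[:,1])}; cs=np.array([p for p in cs if p[0]<R[p[1]]-1])
X=np.array([ray_plane("top",*p,.135,C)[:2] for p in cs.astype(float)])
r=least_squares(lambda q:np.hypot(X[:,0]-q[0],X[:,1]-q[1])-.025,X.mean(0)+[0,-.015],loss="soft_l1",f_scale=.002)
pt=np.array([.3662,-.2141]); u=(pt-A)/np.linalg.norm(pt-A); v=r.x-A; print("green",r.x.round(4),"lateral",(u[0]*v[1]-u[1]*v[0]).round(4))
o=np.array([[.5078,-.0579],[.4383,-.1065],[.4288,-.1879]]); 
X1=np.array(sorted(X1,key=lambda p:-p[0]))
if len(X1)==3:
    M,_=cv2.estimateAffinePartial2D(o,X1); R2=M[:,:2]; w=R2@np.array([.4905,-.242])+M[:,2]; w2=w-A; print("rot",np.arctan2(M[1,0],M[0,0]),"scale",np.linalg.norm(M[:,0]),"green pred",w.round(4),"lateral",(u[0]*w2[1]-u[1]*w2[0]).round(4))
P_c=cloud("top",d,C); oc=blobs(im,(5,120,80),(22,255,255),(220,185,305,290)); print("cup",[(P_c[k].mean(0).round(3),len(P_c[k])) for k,_,_ in oc])
E
```

```text
before 20.38 [ 0.5119 -0.1571  0.2243] [0.    0.999 0.048 0.   ] 0.0357 [ 2.1  0.3 -0. ] [ 0.03 -0.21  0.1 ] 0.004
after 21.12 [ 0.5117 -0.1571  0.2243] [ 0.     0.997  0.075 -0.   ] 0.0353 [-0.1 -0.7 -0.3] [-0.03 -0.08 -0.01] 0.0023
[[ 0.5872 -0.0958]
 [ 0.5071 -0.0677]
 [ 0.4352 -0.108 ]]
green [ 0.4286 -0.1891] lateral -0.0
rot -0.944857492094219 scale 1.002432133270744 green pred [ 0.4275 -0.1898] lateral 0.0003
cup [(array([0.509, 0.152, 0.092]), 295)]
```

Both checks now agree, with the green glass within 1 mm of the pointer line. The grip is firm, the arm is at rest, and the cup is on the mat at (0.509, 0.152). Handing in.

```bash
python3 -c "
from h import *
job.job_done(); s=env.get_state(); print(s['time'],s['opening'])"
```

```text
the job is handed in; nothing more can be done
the job is handed in; nothing more can be done
```

I stood the paper cup rim down on the free half of the mat. I then turned the carousel by its knob until the green-film glass faced the red pointer, and handed the job in with the knob still gripped. I set a 30 N grip, and the clock read about 21 s of the 56 s allowed. The hand-in gave no verdict.

- **Green glass:** the edge fit put it 0.0 mm off the axis-to-pointer line, and the rotation of the visible glasses put it 0.3 mm off.
- **Turn:** the platter first went about 0.045 rad farther than commanded, leaving the glass roughly 4–7 mm past the line. I turned it back 0.055 rad and re-measured.
- **Grip and stillness:** the fingers read 35 mm open on the 36 mm knob, and the arm was at rest. I did not measure the platter's own speed or the finger contact force.
- **Cup and bystanders:** the cup was at (0.509, 0.152) on the mat, let go. The pictures up to the first turn showed all glasses upright and the tape, mouse, jar and spare glass in place. After the small turn back I took numbers only and viewed no picture.
- **Disagreements:** the knob axis from the wrist camera and from the platter outline differed by about 4 mm, so I used a value between them. The cup's mean depth over its orange patch read 92 mm against an expected 88 mm, and I did not resolve that.

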